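# Weigh two brass finials and load the solid one into the drilling jig

## Task

One of the two look-alike brass finials is solid, the other hollow: stand them gently on opposite pans of the blue balance, one on each, let go of both and let it settle to see which is heavier. Then load the heavier one upright in the orange nest of the drilling jig: hold it above the nest's low lip, press it gently against the sprung black pad until the pad gives some millimetres but well short of its end stop, lower it behind the lip down onto the nest's floor, and let go. Leave the lighter one standing on its pan, force nothing, knock nothing over and leave the other things on the bench alone.

Things in the scene. Friction and masses are not known exactly. Their poses are not given: they have to be found in the camera images.
- finial_a: Brass bedpost finial, 68 mm tall, standing; one of two that look alike, one solid, one hollow (0.15 to 0.5 kg, heavier at least 1.5 times lighter). Origin: centre of its underside, z up its axis. Round foot 44 mm across, 0 to 14 mm high; waist 26 mm across; straight round grip 30 mm across, 32 to 60 mm high; domed top.
- finial_b: Brass bedpost finial, 68 mm tall, standing; one of two that look alike, one solid, one hollow (0.15 to 0.5 kg, heavier at least 1.5 times lighter). Origin: centre of its underside, z up its axis. Round foot 44 mm across, 0 to 14 mm high; waist 26 mm across; straight round grip 30 mm across, 32 to 60 mm high; domed top.
- mat: Green mat 180 x 210 x 3 mm on the bench, fixed; both finials start on it. Origin at the centre of its underside. It may be on the left or on the right of the bench, the jig on the other side.
- balance: Blue equal-arm balance, fixed, base 110 x 280 x 34 mm, origin under its centre; arms along y, +y the left pan, -y the right. Two flat aluminium pans, 90 mm across, 220 mm apart, tops 95 mm above the bench when level; red needle and white scale, 142 mm high, between them.
- left_pan (a point): Centre of the top face of the left (+y) pan. The pans stay horizontal and move straight up and down, oppopoint to each other, up to 26 mm each way from level.
- right_pan (a point): Centre of the top face of the right (-y) pan; it moves with the pan. The pans are sprung to level: one finial alone lowers its pan by 8 to 25 mm; with both on, it settles in about 1 s, 5 mm or more down on the heavier side.
- beam (a joint): Tilt of the balance beam, rad, 0 level, up to 0.24 either way: positive when the left (+y) pan is up, that is when the right pan carries more; negative when the left carries more.
- jig: Drilling jig, fixed: aluminium bar 260 (x) x 90 (y) x 10 mm, origin under its centre, x along the bar. On it, centred across, an orange nest is locked with a sprung black pad at its +x end. The nest's place along x is set anew each time and not measured: the axis of a finial just touching the pad is anywhere from x = -35 to +35 mm.
- jig_floor_level (a point): On the jig's z axis, 18 mm up: level of the nest's floor (not its place). Nest heights above the jig's underside: floor 18 mm (a round grey cushion that gives 1 mm under 4 N, 3 mm at most); front lip (-x side) and side rims 26 mm; pad 20 to 40 mm; block behind the pad 40 mm. Side rims 52 mm apart; nest 72 mm wide over all; pad 46 mm wide.
- jig_entry_level (a point): Point on the jig's z axis, 30 mm above its underside: bring a finial in from the -x side with its underside at about this level (28 to 33 mm), over the lip and against the pad. Lip to free pad is 42 mm, 2 mm less than the foot: the pad must be pressed back 3 to 10 mm before the foot goes down behind the lip, and then holds it against the lip.
- jig_end (a point): Top centre of the dark end plate at the +x end of the jig's bar, 14 mm above its underside: marks the direction to press. The pad faces -x and gives towards +x on a spring: it starts to give at about 2 N, then 0.7 N per mm, and nears its end stop after 12 mm (10 N), which it must not meet. The lip and nest are rigid: do not force them.
- pad (a joint): How far the sprung pad of the jig's nest is pressed back, m: 0 free, 0.014 against its end stop. It does not tell where the nest is.
- wood_knob: Bystander: turned wooden knob, 38 mm wide, 40 mm tall, on the mat with the finials. Leave it alone.
- tape: Bystander: roll of green tape lying flat, 100 mm across, 24 mm tall. Leave it alone.
- weight: Bystander: small steel weight, 32 mm wide, 44 mm tall. Leave it alone.
- jar: Bystander: glass jar with metal lid, 72 mm wide, 90 mm tall. Leave it alone.
- can: Bystander: small can, 68 mm wide, 85 mm tall. Leave it alone.
- brush: Bystander: paint brush lying flat, 180 mm long. Leave it alone.

How it is judged:
By the outcome, as a careful person would: the job done as asked, in the order asked, and still so for the second after the job is handed in, with the robot touching nothing.
It also fails if it takes over 72 s, if anything falls off the work surface, if the arm or the gripper's body presses on something with over 40 N, if the wrist force passes 120 N, or if a joint passes its speed limit or range.

## Robot

A 7-joint arm with a two-finger parallel gripper is mounted at the origin on the work surface. World frame = base frame: x ahead of the robot, y to its left, z up, the work surface at z = 0. Lengths are in m, angles in rad, forces in N, time in s.
With the tool pointing down it reaches from about 0.4 to 0.85 m from the base axis. Payload 10.4 kg.
Tool frame: the origin (TCP) lies midway between the tips of the shut fingers; the grasp point (between the pads) lies bot.grip_depth behind it (bot.grip_depth is the distance from the TCP to the grasp point, in m); z points along the fingers, y is the line along which they close (so a half turn about z gives the same grasp; the last joint's range is limited). The gripper opens to 85 mm and grips with 20 to 120 N. Pads are 22 mm wide; open, the fingers measure 114 mm over their backs; the gripper's body (76 mm by 85 mm) begins 54 mm behind the grasp point. The pads swing forward as they close: fully open they stand 13 mm farther back than shut.
Start: joints at [1.161, 0.332, -0.065, 1.46, 0.022, 1.35, -0.088], TCP at [0.236, -0.579, 0.231] pointing down, gripper open.
Joint ranges: [-2.6, 2.6], [-0.5, 2.12], [-1.47, 1.34], [0.16, 2.42], [-1.27, 4.41], [0.06, 2.06], [-2.6, 2.6]. Speed limits (rad/s): [2.22, 2.22, 2.79, 2.79, 3.14, 3.14, 3.14].

## Interface

Orientations are given as a unit quaternion [x, y, z, w].
In Python, from workcell import status, viewer, order, bot gives the robot as it stands.
- The arm moves only by the tool jog_arm, never from a script. Its arguments are lists of equal length, an entry for each row: "fingers": the opening, from 0 (shut) to 1 (fully open); "offset": the shift along the world's x, y, z in m, a list of three; "dr": the turn, a rotation vector about the world's x, y, z in degrees, a list of three. In form: {"fingers": [fingers, ...], "offset": [[x, y, z], ...], "dr": [[rx, ry, rz], ...]}. A call has 1 to 10 rows; each row is the pose to reach, as a shift and turn from the pose commanded when the call began; what a row does not reach only later rows make up. A row lasts 1/10 s, in which the tool goes at most 50 mm and 8.59 degrees, less where a joint would pass 70% of its speed; a pose out of reach is approached as far as the arm can. A call with a gripper value outside its range is refused whole. The fingers move at their own pace and stop on an object; the grip force is fixed at half the most. Time passes only in rows, so rows that repeat a pose let the fingers close. It gives the time, the measured TCP pose, the force, the opening and the grip force at its end, in the units of the state.
- status.observe(): the state, without advancing time (a new reading comes with each control period).
- viewer.grab_frame(name): name is "scene" or "top"; returns a dict with "color" (480x640x3 uint8, red, green, blue), "vfov" (degrees; the focal length in pixels is half the picture's height over the tangent of half this angle, whatever the lens; pixels are square), "cx", "cy" (the principal point, pixels), "R" (3x3) and "t" (3): a world point X has camera coordinates R X + t. Camera axes: x right, y down, z forward; pixel columns grow to the right and rows downward; lengths in m; the calibration is good to about 2 mm. A picture is of the moment at which its call begins. There is no depth.
- order.sign_off(): hands the job in; it is judged then, once.
The state is a dict: "time_s": time; "qpos": joint angles; "qvel": joint speeds; "effort": joint torques, N m; "eef_pos": TCP position; "tcp_rot": TCP orientation; "ft_force": force on the tool from outside, world axes, zero at the start; "wrist_torque": the same for the moment, N m; "width": opening from 0.0 (shut) to 1.0 (fully open); "gripper_force": force on a finger pad.
Only numpy, scipy, OpenCV 4.12 (cv2) and the standard library are available. Lean on these libraries where they do the work, as an engineer would, in place of code of your own. Each camera call takes 0.05 s, during which the arm holds its last target. There are 200 camera calls.

## Working session

There is one attempt and no reset: what is moved stays moved. The work goes in short steps, Python scripts to look and compute and a tool call to move; the robot and the scene stay as the last step left them, time stands still between calls to the robot, and variables do not carry over. Pictures are saved under pics/ and viewed, at most 11 in all, crops included, and the job is handed in when it is done.

Besides the shell and the picture viewer there is one more tool, called after "Request:" by a JSON object that holds its "fn" and its "kwargs", one argument or row to a line. jog_arm: Moves the arm, as the interface text tells. Its arguments: {"type":"object","properties":{"fingers":{"type":"array","items":{"type":"number"}},"offset":{"type":"array","items":{"type":"array","items":{"type":"number"}}},"dr":{"type":"array","items":{"type":"array","items":{"type":"number"}}}},"required":["fingers","offset","dr"]}

```bash
mkdir -p pics; cat > h.py <<'E'
from workcell import status, viewer, order, bot
import numpy as np, cv2
def cam(n):
    f=viewer.grab_frame(n); f['f']=240/np.tan(np.radians(f['vfov'])/2); return f
def ray(f,u,v,z):
    d=f['R'].T@np.array([(u-f['cx'])/f['f'],(v-f['cy'])/f['f'],1]); c=-f['R'].T@f['t']
    return c+d*(z-c[2])/d[2]
def proj(f,X):
    p=f['R']@np.array(X)+f['t']; return np.array([f['cx'],f['cy']])+f['f']*p[:2]/p[2]
def save(f,n): cv2.imwrite('pics/'+n+'.png',f['color'][:,:,::-1])
E
python3 - <<'E'
from h import *
for n in ('scene','top'):
    f=cam(n); save(f,n+'0'); print(n,f['f'],f['cx'],f['cy'],(-f['R'].T@f['t']).round(3), f['R'].round(2).tolist(), [k for k in f])
print(status.observe(), bot.grip_depth)
E
```

```text
scene 489.4257092508293 321.10639500567476 243.70907911864484 [1.194 0.469 0.689] [[-0.61, 0.79, 0.02], [0.47, 0.38, -0.8], [-0.64, -0.48, -0.61]] ['color', 'vfov', 'cx', 'cy', 'R', 't', 'f']
top 517.6237339706349 316.0491483830908 241.38539480313145 [0.363 0.022 1.057] [[-0.07, -1.0, -0.0], [-0.97, 0.06, -0.23], [0.23, -0.01, -0.97]] ['color', 'vfov', 'cx', 'cy', 'R', 't', 'f']
{'time_s': 0.1, 'qpos': array([ 1.16137611,  0.33281255, -0.06470171,  1.46087521,  0.02159495,
        1.34990864, -0.08851165]), 'qvel': array([ 0.00026873, -0.00096743, -0.00151166, -0.00272612, -0.00104415,
        0.00117121, -0.00069094]), 'effort': array([ 1.31862638e-03, -6.26745558e+01,  4.93491255e-02, -3.92430139e+01,
        1.63798453e-02,  6.91112058e-03, -4.81799987e-07]), 'eef_pos': array([ 0.23564617, -0.57849923,  0.23058454]), 'tcp_rot': array([ 9.81353474e-01,  1.92210641e-01, -1.52496183e-04, -6.36235727e-04]), 'ft_force': array([0.26456342, 0.18921118, 0.07782099]), 'wrist_torque': array([-0.01109737,  0.00473505,  0.02291989]), 'gripper_force': 0.0, 'width': 1.0022725640059325} 0.0187
```

View pics/top0.png

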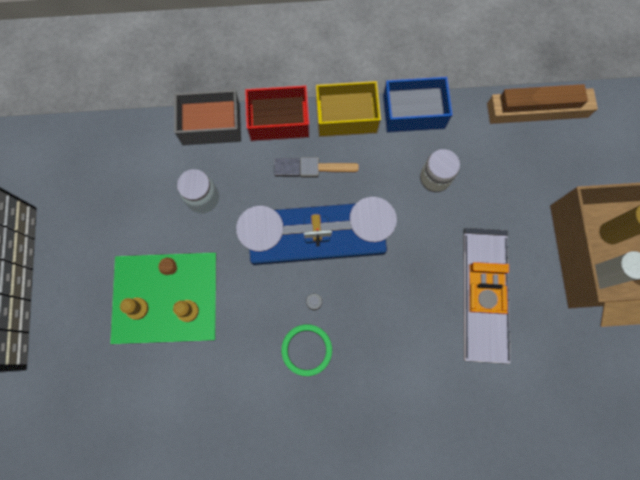

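View pics/scene0.png

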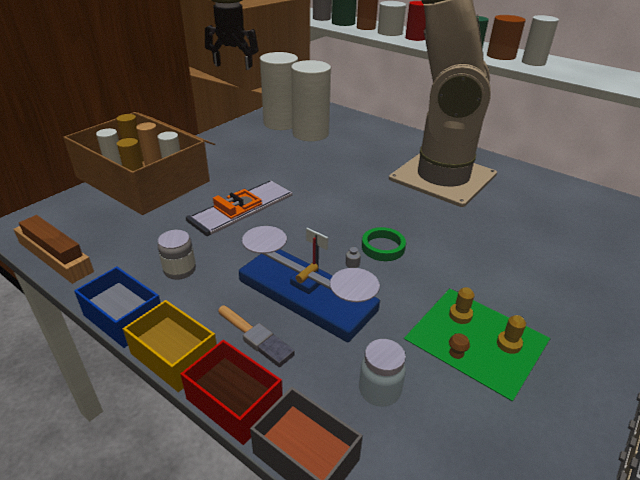

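The top view shows finials near (135,308) and (187,311), knob (167,266), pans (260,228) and (373,219), and the jig at (487,298) with its pad towards the top (+x). The scene view agrees. I'll enlarge for exact pixels.

```bash
python3 - <<'E'
from h import *
t=cam('top')['color'][:,:,::-1]; s=cam('scene')['color'][:,:,::-1]
def c(i,u,v,w,h,k): return cv2.resize(i[v:v+h,u:u+w],None,fx=k,fy=k,interpolation=cv2.INTER_CUBIC)
a=c(t,110,285,100,50,4)   # 400x200
b=c(s,435,280,100,75,4)   # 400x300
d=c(t,450,225,75,150,4)   # 300x600 
o=np.zeros((600,800,3),np.uint8); o[:200,:400]=a; o[200:500,:400]=b; o[:,450:750]=d
cv2.imwrite('pics/m1.png',o)
E
```

```text
(no output)
```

View pics/m1.png

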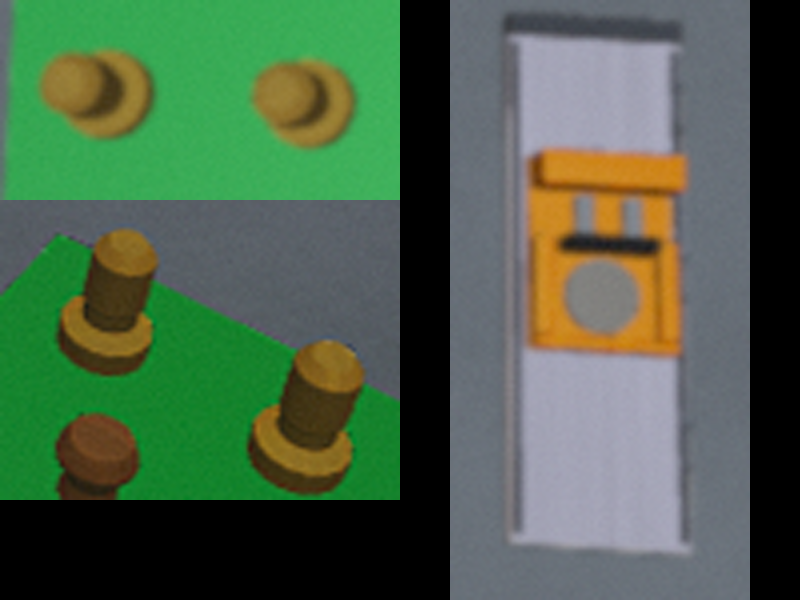

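```bash
cat > fit.py <<'E'
from h import *
from scipy.optimize import minimize
P=[(0,22),(14,22),(18,13),(28,13),(32,15),(60,15),(65,10),(68,3)]
def model(f,x,y,z0,k=8):
    m=np.zeros((480*k//1,640*k),np.uint8) if 0 else None
    a=np.linspace(0,2*np.pi,40); rings=[np.array([proj(f,(x+r/1e3*np.cos(t),y+r/1e3*np.sin(t),z0+h/1e3)) for t in a]) for h,r in P]
    return rings
def mask(f,x,y,z0):
    m=np.zeros((480,640),np.uint8); R=model(f,x,y,z0)
    for p,q in zip(R,R[1:]):
        h=cv2.convexHull(np.vstack([p,q]).astype(np.float32)); cv2.fillConvexPoly(m,np.round(h*16).astype(np.int32),255,cv2.LINE_AA,4)
    return m/255.
def fit(fs,seg,x0,z0):
    def cost(p):
        c=0
        for f,s in zip(fs,seg):
            m=mask(f,p[0],p[1],z0); w=cv2.dilate((m>0).astype(np.uint8),np.ones((9,9)))>0
            c+=np.abs(m-s)[w].sum()/m.sum()
        return c
    r=minimize(cost,x0,method='Nelder-Mead',options=dict(initial_simplex=[x0,np.add(x0,[.008,0]),np.add(x0,[0,.008])],xatol=1e-4))
    return r.x.round(4),round(r.fun,3)
def seg(f):
    h=cv2.cvtColor(f['color'],cv2.COLOR_RGB2HSV); return ((h[...,0]>14)&(h[...,0]<32)&(h[...,1]>90)).astype(float)
E
python3 - <<'E'
from fit import *
t=cam('top'); s=cam('scene')
for u,v in((137,308.5),(187.6,310.9)):
    x0=ray(t,u,v,.017)[:2]; print('finial',x0.round(4),fit([t],[seg(t)],x0,.003),fit([s],[seg(s)],x0,.003))
    
C=lambda X,Y,z: ray(t,450+(X-450)/4,225+Y/4,z).round(4)[:2]
for n,a in dict(BL=(509,543,.010),BR=(690,552,.010),TL=(505,17,.014),TR=(682,26,.014),padfrontL=(558,251,.04),padfrontR=(658,255,.04),disc=(602,297,.018),lipL=(530,347,.026),lipR=(682,355,.026),blkBL=(545,186,.04),blkBR=(686,191,.04)).items(): print(n,C(*a))
for n,(u,v) in dict(panL=(260,228),panR=(373,219)).items(): print(n,ray(t,u,v,.095))
for n,p in dict(knob=(167,266,.03),jar=(194,185,.09),can=(442,165,.085),weight=(314,302,.03),tape=(306,350,.012)).items(): print(n,ray(t,*p).round(3))
# refine pans : bright mask
h=cv2.cvtColor(t['color'],cv2.COLOR_RGB2HSV); m=((h[...,1]<45)&(h[...,2]>150)).astype(np.uint8)
n,l,st,ce=cv2.connectedComponentsWithStats(m)
for i in range(1,n):
    if st[i,4]>300: print(st[i],ce[i].round(1),ray(t,*ce[i],.095).round(4))
E
```

```text
finial [0.4948 0.3783] (array([0.4959, 0.3788]), np.float64(0.243)) (array([0.4936, 0.3812]), np.float64(0.159))
finial [0.4832 0.2769] (array([0.4853, 0.2776]), np.float64(0.249)) (array([0.4832, 0.2792]), np.float64(0.183))
BL [ 0.3501 -0.2655]
BR [ 0.34   -0.3536]
TL [ 0.6149 -0.2974]
TR [ 0.604  -0.3883]
padfrontL [ 0.4884 -0.2998]
padfrontR [ 0.4831 -0.3487]
disc [ 0.4665 -0.3256]
lipL [ 0.4435 -0.2839]
lipR [ 0.4346 -0.3583]
blkBL [ 0.5211 -0.2979]
blkBR [ 0.5139 -0.3673]
panL [0.624002   0.11733608 0.095     ]
panR [ 0.6273478 -0.100915   0.095    ]
knob [0.575 0.314 0.03 ]
jar [0.722 0.244 0.09 ]
can [ 0.732 -0.25   0.085]
weight [0.483 0.023 0.03 ]
tape [0.391 0.045 0.012]
[429 149  31  29 703] [443.9 163.1] [ 0.7323 -0.2512  0.095 ]
[177 169  31  30 723] [192.4 183.7] [0.7229 0.2461 0.095 ]
[ 350  197   47   44 1633] [373.  218.6] [ 0.6282 -0.101   0.095 ]
[ 236  206   47   45 1640] [259.  227.8] [0.6246 0.1193 0.095 ]
[ 466  234   40   31 1023] [485.7 248.4] [ 0.5552 -0.3093  0.095 ]
[622 251  18  28 417] [631.6 264. ] [ 0.507  -0.5788  0.095 ]
[ 465  312   45   51 1904] [487.  337.5] [ 0.3895 -0.2881  0.095 ]
```

Jig yaw is about -6.7°. Plan: grip with the fingers closing along the jig's x, and carry the right-hand finial to the right pan first.

Request:
{"fn": "jog_arm", "kwargs": {
  "fingers": [0.75,0.75,0.75,0.75,0.75,0.75,0.75,0.75,0.75,0.75],
  "offset": [
    [0.02,0.04,0.005],
    [0.04,0.08,0.01],
    [0.06,0.12,0.01],
    [0.08,0.16,0.02],
    [0.1,0.2,0.02],
    [0.12,0.24,0.02],
    [0.14,0.28,0.02],
    [0.16,0.32,0.02],
    [0.18,0.36,0.02],
    [0.2,0.4,0.02]
  ],
  "dr": [
    [0,0,6],
    [0,0,12],
    [0,0,18],
    [0,0,24],
    [0,0,30],
    [0,0,36],
    [0,0,43],
    [0,0,49],
    [0,0,55],
    [0,0,61]
  ]
}}

```text
time_s: 1.3
eef_pos: [0.4362, -0.1771, 0.2516]
tcp_rot: [0.747, 0.665, -0.0, 0.0]
ft_force: [0.1, -0.4, 0.4]
width: 0.746
gripper_force: 0.0
```

Request:
{"fn": "jog_arm", "kwargs": {
  "fingers": [0.75,0.75,0.75,0.75,0.75,0.75,0.75,0.75,0.75,0.75],
  "offset": [
    [0.005,0.045,0],
    [0.01,0.09,0],
    [0.015,0.135,0],
    [0.02,0.18,0],
    [0.025,0.225,0],
    [0.03,0.27,0],
    [0.035,0.315,0],
    [0.04,0.36,0],
    [0.044,0.405,0],
    [0.048,0.456,0]
  ],
  "dr": [
    [0,0,0],
    [0,0,0],
    [0,0,0],
    [0,0,0],
    [0,0,0],
    [0,0,0],
    [0,0,0],
    [0,0,0],
    [0,0,0],
    [0,0,0]
  ]
}}

```text
time_s: 2.3
eef_pos: [0.4842, 0.277, 0.2515]
tcp_rot: [0.749, 0.663, 0.0, 0.0]
ft_force: [1.2, -0.0, 0.6]
width: 0.75
gripper_force: 0.0
```

Request:
{"fn": "jog_arm", "kwargs": {
  "fingers": [0.75,0.75,0.75,0.75,0.75,0.75,0.75,0.75],
  "offset": [
    [0,0,-0.035],
    [0,0,-0.07],
    [0,0,-0.105],
    [0,0,-0.14],
    [0,0,-0.17],
    [0,0,-0.195],
    [0,0,-0.21],
    [0,0,-0.2175]
  ],
  "dr": [
    [0,0,0],
    [0,0,0],
    [0,0,0],
    [0,0,0],
    [0,0,0],
    [0,0,0],
    [0,0,0],
    [0,0,0]
  ]
}}

```text
time_s: 3.1
eef_pos: [0.4833, 0.2757, 0.0327]
tcp_rot: [0.748, 0.664, -0.001, -0.0]
ft_force: [-0.4, -0.6, -0.2]
width: 0.748
gripper_force: 0.0
```

Request:
{"fn": "jog_arm", "kwargs": {
  "fingers": [0.5,0.4,0.35,0.3,0.2,0.2,0.2,0.2],
  "offset": [
    [0,0,0],
    [0,0,0],
    [0,0,0],
    [0,0,0],
    [0,0,0],
    [0,0,0],
    [0,0,0],
    [0,0,0]
  ],
  "dr": [
    [0,0,0],
    [0,0,0],
    [0,0,0],
    [0,0,0],
    [0,0,0],
    [0,0,0],
    [0,0,0],
    [0,0,0]
  ]
}}

```text
time_s: 3.9
eef_pos: [0.4848, 0.2765, 0.0353]
tcp_rot: [0.748, 0.664, 0.001, 0.001]
ft_force: [0.0, -0.8, 6.5]
width: 0.329
gripper_force: 58.9
```

```bash
python3 - <<'E'
from h import *
o=np.hstack([cv2.resize(cam('top')['color'][250:370,90:250],None,fx=2.5,fy=2.5),cv2.resize(cam('scene')['color'][220:370,400:600],None,fx=2,fy=2)])
cv2.imwrite('pics/g1.png',o[:,:,::-1])
s=status.observe(); print(s['eef_pos'],s['ft_force'],s['width'])
E
```

```text
[0.48474594 0.27649151 0.03534559] [ 0.98802903 -0.64382447  5.71832584] 0.3327886551470274
```

View pics/g1.png

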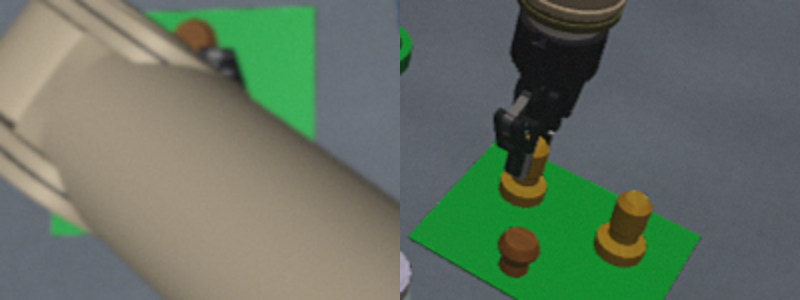

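The finial is gripped and upright, with its foot on the mat. Lifting and carrying it to the right pan.

Request:
{"fn": "jog_arm", "kwargs": {
  "fingers": [0.2,0.2,0.2,0.2,0.2,0.2,0.2,0.2,0.2],
  "offset": [
    [0,0,0.01],
    [0,0,0.03],
    [0,0,0.06],
    [0,0,0.09],
    [0,0,0.12],
    [0,0,0.14],
    [0,0,0.15],
    [0,0,0.15],
    [0,0,0.15]
  ],
  "dr": [
    [0,0,0],
    [0,0,0],
    [0,0,0],
    [0,0,0],
    [0,0,0],
    [0,0,0],
    [0,0,0],
    [0,0,0],
    [0,0,0]
  ]
}}

```text
time_s: 4.9
eef_pos: [0.4834, 0.2756, 0.183]
tcp_rot: [0.748, 0.664, -0.001, 0.0]
ft_force: [0.2, -0.3, -2.8]
width: 0.333
gripper_force: 59.5
```

Request:
{"fn": "jog_arm", "kwargs": {
  "fingers": [0.2,0.2,0.2,0.2,0.2,0.2,0.2,0.2,0.2,0.2],
  "offset": [
    [0,-0.03,0.005],
    [0,-0.07,0.01],
    [0.01,-0.11,0.01],
    [0.03,-0.15,0.01],
    [0.05,-0.19,0.01],
    [0.07,-0.23,0.01],
    [0.09,-0.27,0.01],
    [0.11,-0.31,0.01],
    [0.13,-0.345,0.01],
    [0.144,-0.38,0.01]
  ],
  "dr": [
    [0,0,0],
    [0,0,0],
    [0,0,0],
    [0,0,0],
    [0,0,0],
    [0,0,0],
    [0,0,0],
    [0,0,0],
    [0,0,0],
    [0,0,0]
  ]
}}

```text
time_s: 5.9
eef_pos: [0.6278, -0.1058, 0.1918]
tcp_rot: [0.748, 0.664, -0.001, -0.001]
ft_force: [0.4, 0.8, -1.3]
width: 0.334
gripper_force: 59.5
```

Request:
{"fn": "jog_arm", "kwargs": {
  "fingers": [0.2,0.2,0.2,0.2,0.2,0.2],
  "offset": [
    [0,0,-0.01],
    [0,0,-0.025],
    [0,0,-0.04],
    [0,0,-0.045],
    [0,0,-0.045],
    [0,0,-0.045]
  ],
  "dr": [
    [0,0,0],
    [0,0,0],
    [0,0,0],
    [0,0,0],
    [0,0,0],
    [0,0,0]
  ]
}}

```text
time_s: 6.5
eef_pos: [0.6278, -0.1033, 0.1492]
tcp_rot: [0.748, 0.664, 0.0, 0.0]
ft_force: [0.5, 0.6, -1.7]
width: 0.333
gripper_force: 59.6
```

```bash
python3 - <<'E'
from h import *
o=np.hstack([cv2.resize(cam('top')['color'][150:300,220:420],None,fx=2,fy=2),cv2.resize(cam('scene')['color'][150:350,200:400],None,fx=2,fy=2)[:300]])
cv2.imwrite('pics/g2.png',o[:,:,::-1])
s=status.observe(); print(s['eef_pos'],s['ft_force'],s['width'])
E
```

```text
[ 0.62809853 -0.10368617  0.14966739] [-0.17019711  0.41745378 -1.97423477] 0.3356472427736611
```

View pics/g2.png

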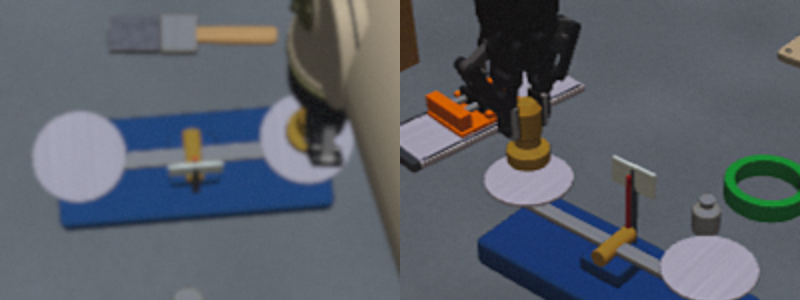

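The finial is upright above the right pan's centre. It weighs about 1.9 N. Lowering it.

Request:
{"fn": "jog_arm", "kwargs": {
  "fingers": [0.2,0.2,0.2,0.2,0.2,0.2,0.2,0.2],
  "offset": [
    [0,0,-0.006],
    [0,0,-0.012],
    [0,0,-0.016],
    [0,0,-0.02],
    [0,0,-0.022],
    [0,0,-0.024],
    [0,0,-0.026],
    [0,0,-0.026]
  ],
  "dr": [
    [0,0,0],
    [0,0,0],
    [0,0,0],
    [0,0,0],
    [0,0,0],
    [0,0,0],
    [0,0,0],
    [0,0,0]
  ]
}}

```text
time_s: 7.4
eef_pos: [0.6277, -0.104, 0.1227]
tcp_rot: [0.748, 0.664, 0.0, 0.0]
ft_force: [-0.1, -0.1, -0.1]
width: 0.332
gripper_force: 59.7
```

Request:
{"fn": "jog_arm", "kwargs": {
  "fingers": [0.2,0.2,0.2,0.2,0.2,0.2],
  "offset": [
    [0,0,-0.001],
    [0,0,-0.002],
    [0,0,-0.003],
    [0,0,-0.004],
    [0,0,-0.004],
    [0,0,-0.004]
  ],
  "dr": [
    [0,0,0],
    [0,0,0],
    [0,0,0],
    [0,0,0],
    [0,0,0],
    [0,0,0]
  ]
}}

```text
time_s: 8.0
eef_pos: [0.6278, -0.104, 0.1189]
tcp_rot: [0.748, 0.664, 0.0, 0.0]
ft_force: [-0.5, 0.6, 0.2]
width: 0.332
gripper_force: 59.7
```

```bash
cat > avg.py <<'E'
from h import *
F=[]
for i in range(5): 
    f=cam('scene'); s=status.observe(); F.append(s['ft_force'])
print(s['eef_pos'].round(4),np.mean(F,0).round(2),np.std(F,0).round(2),s['width'].__round__(3))
E
python3 avg.py
```

```text
[ 0.6278 -0.104   0.1189] [ 0.46 -0.19 -0.34] [0.45 0.41 0.42] 0.336
```

Request:
{"fn": "jog_arm", "kwargs": {
  "fingers": [0.2,0.2,0.34,0.38,0.45,0.55,0.65,0.65],
  "offset": [
    [0,0,-0.0015],
    [0,0,-0.0015],
    [0,0,-0.0015],
    [0,0,-0.0015],
    [0,0,-0.0015],
    [0,0,-0.0015],
    [0,0,-0.0015],
    [0,0,-0.0015]
  ],
  "dr": [
    [0,0,0],
    [0,0,0],
    [0,0,0],
    [0,0,0],
    [0,0,0],
    [0,0,0],
    [0,0,0],
    [0,0,0]
  ]
}}

```text
time_s: 9.05
eef_pos: [0.6277, -0.104, 0.1173]
tcp_rot: [0.748, 0.664, 0.0, 0.0]
ft_force: [-0.5, 0.1, 0.4]
width: 0.651
gripper_force: 0.0
```

Request:
{"fn": "jog_arm", "kwargs": {
  "fingers": [0.65,0.65,0.65,0.65,0.65,0.65,0.65,0.65],
  "offset": [
    [0,0,0.01],
    [0,0,0.03],
    [0,0,0.06],
    [0,0,0.09],
    [0,0,0.12],
    [0,0,0.15],
    [0,0,0.15],
    [0,0,0.15]
  ],
  "dr": [
    [0,0,0],
    [0,0,0],
    [0,0,0],
    [0,0,0],
    [0,0,0],
    [0,0,0],
    [0,0,0],
    [0,0,0]
  ]
}}

```text
time_s: 9.85
eef_pos: [0.628, -0.1039, 0.2684]
tcp_rot: [0.748, 0.664, 0.001, 0.001]
ft_force: [0.6, 0.6, -0.1]
width: 0.648
gripper_force: 0.0
```

```bash
cat > peek.py <<'E'
from fit import *
s=cam('scene'); t=cam('top')
import sys
sx,sy=map(float,sys.argv[1:3])
for z in map(float,sys.argv[3:]): print(z,fit([s],[seg(s)],(sx,sy),z),fit([s,t],[seg(s),seg(t)],(sx,sy),z))
E
python3 peek.py .628 -.102 .080 .085 .09; python3 avg.py
```

```text
0.08 (array([ 0.6189, -0.1082]), np.float64(0.153)) (array([ 0.6254, -0.1028]), np.float64(0.519))
0.085 (array([ 0.6238, -0.1031]), np.float64(0.165)) (array([ 0.6248, -0.1023]), np.float64(0.444))
0.09 (array([ 0.6279, -0.0982]), np.float64(0.178)) (array([ 0.6278, -0.0986]), np.float64(0.459))
[ 0.6274 -0.104   0.2667] [-0.25  0.16  0.14] [0.47 0.82 0.55] 0.652
```

Request:
{"fn": "jog_arm", "kwargs": {
  "fingers": [0.75,0.75,0.75,0.75,0.75,0.75,0.75,0.75,0.75,0.75],
  "offset": [
    [-0.015,0.04,0],
    [-0.03,0.09,0],
    [-0.045,0.135,0],
    [-0.06,0.18,0],
    [-0.07,0.225,0],
    [-0.08,0.27,0],
    [-0.09,0.315,0],
    [-0.1,0.36,0],
    [-0.11,0.4,0],
    [-0.12,0.44,0]
  ],
  "dr": [
    [0,0,0],
    [0,0,0],
    [0,0,0],
    [0,0,0],
    [0,0,0],
    [0,0,0],
    [0,0,0],
    [0,0,0],
    [0,0,0],
    [0,0,0]
  ]
}}

```text
time_s: 11.2
eef_pos: [0.507, 0.3376, 0.2672]
tcp_rot: [0.748, 0.664, -0.0, 0.0]
ft_force: [1.0, 0.5, 1.4]
width: 0.754
gripper_force: 0.0
```

Request:
{"fn": "jog_arm", "kwargs": {
  "fingers": [0.75,0.75,0.75,0.75,0.75,0.75,0.75,0.75,0.75,0.75],
  "offset": [
    [-0.013,0.042,0],
    [-0.013,0.042,0],
    [-0.013,0.042,-0.04],
    [-0.013,0.042,-0.08],
    [-0.013,0.042,-0.12],
    [-0.013,0.042,-0.16],
    [-0.013,0.042,-0.195],
    [-0.013,0.042,-0.22],
    [-0.013,0.042,-0.234],
    [-0.013,0.042,-0.234]
  ],
  "dr": [
    [0,0,0],
    [0,0,0],
    [0,0,0],
    [0,0,0],
    [0,0,0],
    [0,0,0],
    [0,0,0],
    [0,0,0],
    [0,0,0],
    [0,0,0]
  ]
}}

```text
time_s: 12.2
eef_pos: [0.494, 0.3771, 0.0316]
tcp_rot: [0.748, 0.664, -0.001, -0.0]
ft_force: [0.1, -0.0, 0.6]
width: 0.751
gripper_force: 0.0
```

Request:
{"fn": "jog_arm", "kwargs": {
  "fingers": [0.5,0.4,0.35,0.3,0.2,0.2,0.2,0.2],
  "offset": [
    [0,0,0],
    [0,0,0],
    [0,0,0],
    [0,0,0],
    [0,0,0],
    [0,0,0],
    [0,0,0],
    [0,0,0]
  ],
  "dr": [
    [0,0,0],
    [0,0,0],
    [0,0,0],
    [0,0,0],
    [0,0,0],
    [0,0,0],
    [0,0,0],
    [0,0,0]
  ]
}}

```text
time_s: 13.0
eef_pos: [0.4964, 0.3785, 0.0352]
tcp_rot: [0.748, 0.663, 0.002, 0.001]
ft_force: [3.3, -1.3, 6.6]
width: 0.334
gripper_force: 58.8
```

Request:
{"fn": "jog_arm", "kwargs": {
  "fingers": [0.2,0.2,0.2,0.2,0.2,0.2,0.2,0.2,0.2],
  "offset": [
    [0,0,0.01],
    [0,0,0.03],
    [0,0,0.06],
    [0,0,0.09],
    [0,0,0.12],
    [0,0,0.14],
    [0,0,0.15],
    [0,0,0.15],
    [0,0,0.15]
  ],
  "dr": [
    [0,0,0],
    [0,0,0],
    [0,0,0],
    [0,0,0],
    [0,0,0],
    [0,0,0],
    [0,0,0],
    [0,0,0],
    [0,0,0]
  ]
}}

```text
time_s: 13.9
eef_pos: [0.4942, 0.3775, 0.1821]
tcp_rot: [0.748, 0.664, -0.001, 0.0]
ft_force: [0.3, -0.3, -5.2]
width: 0.335
gripper_force: 59.8
```

Request:
{"fn": "jog_arm", "kwargs": {
  "fingers": [0.2,0.2,0.2,0.2,0.2,0.2,0.2,0.2,0.2,0.2],
  "offset": [
    [0.01,-0.02,0],
    [0.025,-0.05,0],
    [0.04,-0.085,0],
    [0.06,-0.12,0],
    [0.078,-0.155,0],
    [0.095,-0.19,0],
    [0.11,-0.22,0],
    [0.12,-0.245,0],
    [0.13,-0.26,0],
    [0.13,-0.26,0]
  ],
  "dr": [
    [0,0,0],
    [0,0,0],
    [0,0,0],
    [0,0,0],
    [0,0,0],
    [0,0,0],
    [0,0,0],
    [0,0,0],
    [0,0,0],
    [0,0,0]
  ]
}}

```text
time_s: 14.9
eef_pos: [0.6256, 0.1147, 0.1817]
tcp_rot: [0.749, 0.662, -0.001, -0.0]
ft_force: [-1.2, -0.8, -5.4]
width: 0.335
gripper_force: 59.9
```

Request:
{"fn": "jog_arm", "kwargs": {
  "fingers": [0.2,0.2,0.2,0.2],
  "offset": [
    [0,0,-0.01],
    [0,0,-0.02],
    [0,0,-0.025],
    [0,0,-0.025]
  ],
  "dr": [
    [0,0,0],
    [0,0,0],
    [0,0,0],
    [0,0,0]
  ]
}}

```text
time_s: 15.3
eef_pos: [0.6237, 0.1186, 0.1569]
tcp_rot: [0.748, 0.664, -0.001, -0.001]
ft_force: [-0.6, 0.1, -4.2]
width: 0.335
gripper_force: 59.9
```

```bash
python3 avg.py; python3 - <<'E'
from h import *
o=np.hstack([cv2.resize(cam('top')['color'][150:300,220:420],None,fx=2,fy=2),cv2.resize(cam('scene')['color'][150:350,220:420],None,fx=2,fy=2)[:300]])
cv2.imwrite('pics/g3.png',o[:,:,::-1])
E
```

```text
[0.6249 0.1182 0.1588] [ 0.13  0.04 -4.84] [0.38 0.18 0.39] 0.339
```

View pics/g3.png

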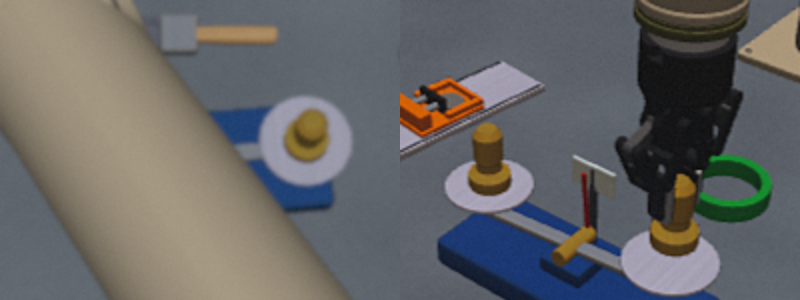

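The finial is centred above the raised left pan, and the other stands on the right pan. This one weighs about 4.8 N. Lowering it.

Request:
{"fn": "jog_arm", "kwargs": {
  "fingers": [0.2,0.2,0.2,0.2,0.2,0.2,0.2,0.2,0.2,0.2],
  "offset": [
    [0,0,-0.005],
    [0,0,-0.01],
    [0,0,-0.014],
    [0,0,-0.017],
    [0,0,-0.02],
    [0,0,-0.022],
    [0,0,-0.024],
    [0,0,-0.027],
    [0,0,-0.03],
    [0,0,-0.033]
  ],
  "dr": [
    [0,0,0],
    [0,0,0],
    [0,0,0],
    [0,0,0],
    [0,0,0],
    [0,0,0],
    [0,0,0],
    [0,0,0],
    [0,0,0],
    [0,0,0]
  ]
}}

```text
time_s: 16.65
eef_pos: [0.6248, 0.118, 0.1253]
tcp_rot: [0.748, 0.664, 0.0, 0.0]
ft_force: [-0.7, 0.1, -1.6]
width: 0.333
gripper_force: 59.9
```

Request:
{"fn": "jog_arm", "kwargs": {
  "fingers": [0.2,0.2,0.2,0.2,0.2,0.2],
  "offset": [
    [0,0,-0.002],
    [0,0,-0.004],
    [0,0,-0.006],
    [0,0,-0.008],
    [0,0,-0.009],
    [0,0,-0.009]
  ],
  "dr": [
    [0,0,0],
    [0,0,0],
    [0,0,0],
    [0,0,0],
    [0,0,0],
    [0,0,0]
  ]
}}

```text
time_s: 17.25
eef_pos: [0.6247, 0.1181, 0.1163]
tcp_rot: [0.748, 0.664, 0.0, 0.0]
ft_force: [0.2, 0.5, -0.6]
width: 0.334
gripper_force: 60.2
```

```bash
python3 avg.py
```

```text
[0.6248 0.118  0.1164] [-0.49 -0.21 -0.94] [0.35 0.34 0.3 ] 0.332
```

Request:
{"fn": "jog_arm", "kwargs": {
  "fingers": [0.2,0.2,0.2,0.2,0.2,0.2],
  "offset": [
    [0,0,-0.001],
    [0,0,-0.002],
    [0,0,-0.003],
    [0,0,-0.004],
    [0,0,-0.0045],
    [0,0,-0.0045]
  ],
  "dr": [
    [0,0,0],
    [0,0,0],
    [0,0,0],
    [0,0,0],
    [0,0,0],
    [0,0,0]
  ]
}}

```text
time_s: 18.1
eef_pos: [0.6247, 0.118, 0.1118]
tcp_rot: [0.748, 0.664, 0.0, 0.0]
ft_force: [-0.8, -0.0, 0.3]
width: 0.33
gripper_force: 60.3
```

Request:
{"fn": "jog_arm", "kwargs": {
  "fingers": [0.34,0.38,0.45,0.55,0.65,0.65],
  "offset": [
    [0,0,0],
    [0,0,0],
    [0,0,0],
    [0,0,0],
    [0,0,0],
    [0,0,0]
  ],
  "dr": [
    [0,0,0],
    [0,0,0],
    [0,0,0],
    [0,0,0],
    [0,0,0],
    [0,0,0]
  ]
}}

```text
time_s: 18.7
eef_pos: [0.6247, 0.118, 0.1119]
tcp_rot: [0.748, 0.664, 0.0, 0.0]
ft_force: [-1.3, -1.0, 0.4]
width: 0.648
gripper_force: 0.0
```

Request:
{"fn": "jog_arm", "kwargs": {
  "fingers": [0.65,0.65,0.65,0.65,0.65,0.65,0.65,0.65,0.65,0.65],
  "offset": [
    [0,0,0.01],
    [0,0,0.03],
    [0,0,0.06],
    [0,0,0.09],
    [0,0,0.12],
    [0,0,0.15],
    [0,0,0.15],
    [0,0,0.15],
    [0,0,0.15],
    [0,0,0.15]
  ],
  "dr": [
    [0,0,0],
    [0,0,0],
    [0,0,0],
    [0,0,0],
    [0,0,0],
    [0,0,0],
    [0,0,0],
    [0,0,0],
    [0,0,0],
    [0,0,0]
  ]
}}

```text
time_s: 19.7
eef_pos: [0.6243, 0.1178, 0.2608]
tcp_rot: [0.748, 0.664, -0.001, -0.0]
ft_force: [-0.3, 0.1, -0.2]
width: 0.649
gripper_force: 0.0
```

Request:
{"fn": "jog_arm", "kwargs": {
  "fingers": [0.65,0.65,0.65,0.65,0.65],
  "offset": [
    [0,0,0],
    [0,0,0],
    [0,0,0],
    [0,0,0],
    [0,0,0]
  ],
  "dr": [
    [0,0,0],
    [0,0,0],
    [0,0,0],
    [0,0,0],
    [0,0,0]
  ]
}}

```text
time_s: 20.2
eef_pos: [0.6247, 0.118, 0.2618]
tcp_rot: [0.748, 0.664, 0.0, 0.0]
ft_force: [0.5, 0.2, -0.3]
width: 0.651
gripper_force: 0.0
```

```bash
python3 avg.py; python3 - <<'E'
from fit import *
s=cam('scene'); cv2.imwrite('pics/g4.png',cv2.resize(s['color'][200:330,220:400],None,fx=4,fy=4)[:,:,::-1])
for z in (.075,.08,.085,.09): print(z,fit([s],[seg(s)],(.6248,.119),z))
E
```

```text
[0.6247 0.118  0.2619] [-0.14  0.09  0.05] [0.38 0.4  0.22] 0.648
0.075 (array([0.6181, 0.1171]), np.float64(0.137))
0.08 (array([0.6233, 0.1201]), np.float64(0.15))
0.085 (array([0.6276, 0.1228]), np.float64(0.164))
0.09 (array([0.6324, 0.1251]), np.float64(0.177))
```

View pics/g4.png

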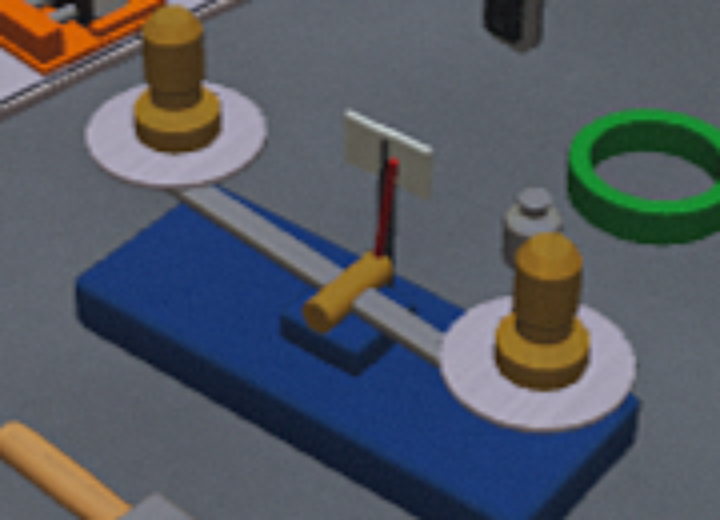

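Both finials are free and upright on the pans. The left one is down (foot near (543,370) in the crop) and the right is up, so the left is heavier. Regrasping it and lifting slowly.

Request:
{"fn": "jog_arm", "kwargs": {
  "fingers": [0.65,0.65,0.65,0.65,0.65,0.65,0.65],
  "offset": [
    [0,0,-0.03],
    [0,0,-0.07],
    [0,0,-0.1],
    [0,0,-0.125],
    [0,0,-0.14],
    [0,0,-0.148],
    [0,0,-0.148]
  ],
  "dr": [
    [0,0,0],
    [0,0,0],
    [0,0,0],
    [0,0,0],
    [0,0,0],
    [0,0,0],
    [0,0,0]
  ]
}}

```text
time_s: 21.2
eef_pos: [0.6246, 0.118, 0.1135]
tcp_rot: [0.748, 0.664, -0.0, -0.0]
ft_force: [-0.1, -1.3, -0.6]
width: 0.651
gripper_force: 0.0
```

Request:
{"fn": "jog_arm", "kwargs": {
  "fingers": [0.5,0.4,0.35,0.3,0.2,0.2,0.2],
  "offset": [
    [0,0,0],
    [0,0,0],
    [0,0,0],
    [0,0,0],
    [0,0,0],
    [0,0,0],
    [0,0,0]
  ],
  "dr": [
    [0,0,0],
    [0,0,0],
    [0,0,0],
    [0,0,0],
    [0,0,0],
    [0,0,0],
    [0,0,0]
  ]
}}

```text
time_s: 21.9
eef_pos: [0.6251, 0.1181, 0.1141]
tcp_rot: [0.748, 0.664, 0.001, 0.0]
ft_force: [2.8, 1.3, -0.2]
width: 0.327
gripper_force: 59.2
```

Request:
{"fn": "jog_arm", "kwargs": {
  "fingers": [0.2,0.2,0.2,0.2,0.2,0.2,0.2,0.2,0.2,0.2],
  "offset": [
    [0,0,0.002],
    [0,0,0.005],
    [0,0,0.008],
    [0,0,0.011],
    [0,0,0.014],
    [0,0,0.017],
    [0,0,0.02],
    [0,0,0.023],
    [0,0,0.026],
    [0,0,0.03]
  ],
  "dr": [
    [0,0,0],
    [0,0,0],
    [0,0,0],
    [0,0,0],
    [0,0,0],
    [0,0,0],
    [0,0,0],
    [0,0,0],
    [0,0,0],
    [0,0,0]
  ]
}}

```text
time_s: 22.9
eef_pos: [0.6244, 0.1179, 0.1438]
tcp_rot: [0.748, 0.664, -0.0, -0.0]
ft_force: [0.8, 1.0, -5.0]
width: 0.332
gripper_force: 59.4
```

Request:
{"fn": "jog_arm", "kwargs": {
  "fingers": [0.2,0.2,0.2,0.2,0.2,0.2,0.2],
  "offset": [
    [0,0,0.01],
    [0,0,0.03],
    [0,0,0.06],
    [0,0,0.08],
    [0,0,0.1],
    [0,0,0.1],
    [0,0,0.1]
  ],
  "dr": [
    [0,0,0],
    [0,0,0],
    [0,0,0],
    [0,0,0],
    [0,0,0],
    [0,0,0],
    [0,0,0]
  ]
}}

```text
time_s: 23.6
eef_pos: [0.6246, 0.1181, 0.2437]
tcp_rot: [0.748, 0.664, 0.0, 0.0]
ft_force: [-0.7, 0.4, -5.9]
width: 0.333
gripper_force: 59.8
```

```bash
python3 avg.py
```

```text
[0.6243 0.1178 0.2428] [ 0.28 -0.14 -5.05] [0.49 0.34 0.56] 0.33
```

Request:
{"fn": "jog_arm", "kwargs": {
  "fingers": [0.2,0.2,0.2,0.2,0.2,0.2,0.2,0.2,0.2,0.2],
  "offset": [
    [-0.02,-0.03,0],
    [-0.04,-0.07,0],
    [-0.06,-0.11,0],
    [-0.08,-0.15,0],
    [-0.1,-0.19,0],
    [-0.12,-0.23,0],
    [-0.14,-0.27,0],
    [-0.16,-0.31,0],
    [-0.175,-0.35,0],
    [-0.19,-0.385,0]
  ],
  "dr": [
    [0,0,0],
    [0,0,0],
    [0,0,0],
    [0,0,0],
    [0,0,0],
    [0,0,0],
    [0,0,0],
    [0,0,0],
    [0,0,0],
    [0,0,0]
  ]
}}

```text
time_s: 24.85
eef_pos: [0.4333, -0.269, 0.2436]
tcp_rot: [0.748, 0.663, -0.0, 0.0]
ft_force: [0.4, -0.4, -5.3]
width: 0.329
gripper_force: 60.4
```

Request:
{"fn": "jog_arm", "kwargs": {
  "fingers": [0.2,0.2,0.2,0.2,0.2,0.2,0.2,0.2,0.2],
  "offset": [
    [-0.015,-0.03,0],
    [-0.024,-0.052,0],
    [-0.024,-0.052,-0.03],
    [-0.024,-0.052,-0.06],
    [-0.024,-0.052,-0.09],
    [-0.024,-0.052,-0.12],
    [-0.024,-0.052,-0.143],
    [-0.024,-0.052,-0.143],
    [-0.024,-0.052,-0.143]
  ],
  "dr": [
    [0,0,0],
    [0,0,0],
    [0,0,0],
    [0,0,0],
    [0,0,0],
    [0,0,0],
    [0,0,0],
    [0,0,0],
    [0,0,0]
  ]
}}

```text
time_s: 25.75
eef_pos: [0.4108, -0.3189, 0.1012]
tcp_rot: [0.748, 0.664, 0.0, -0.0]
ft_force: [0.1, -0.9, -4.0]
width: 0.334
gripper_force: 60.3
```

```bash
python3 avg.py; python3 - <<'E'
from h import *
t=cam('top');s=cam('scene')
p=status.observe()['eef_pos']
# scene overlay: predicted foot underside for offsets, and lateral
s['color']=s['color'].copy()
o=cv2.resize(s['color'][150:250,180:305],None,fx=6,fy=6,interpolation=cv2.INTER_CUBIC)
from fit import P
a=np.linspace(0,2*np.pi,60)
for h,c in((0,(255,0,0)),(.014,(0,255,255)),(.060,(255,0,255))):
    r=.022 if h<.02 else .015
    q=np.array([proj(s,(p[0]+r*np.cos(b),p[1]+.001+r*np.sin(b),p[2]-.032+h)) for b in a])
    q=((q-[180,150]+.5)*6).astype(np.int32); cv2.polylines(o,[q],True,c,1)
cv2.imwrite('pics/g5.png',o[:,:,::-1])
E
```

```text
[ 0.4113 -0.3195  0.102 ] [ 0.    0.07 -4.3 ] [0.44 0.65 0.42] 0.327
```

View pics/g5.png

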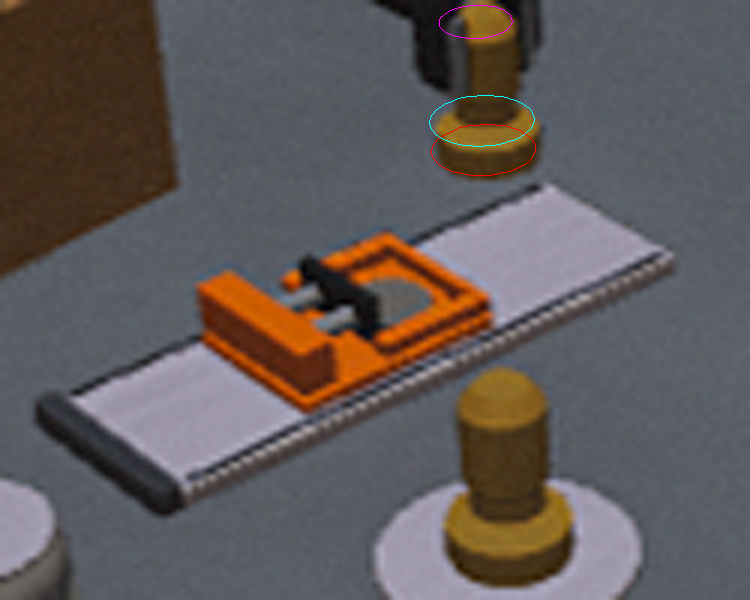

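The scene camera shows the finial upright over the bar. The overlay is about 1 px off, which matches this camera's earlier offset. Lowering to entry level and approaching the pad.

Request:
{"fn": "jog_arm", "kwargs": {
  "fingers": [0.2,0.2,0.2,0.2,0.2],
  "offset": [
    [0,0.001,-0.01],
    [0,0.001,-0.022],
    [0,0.001,-0.032],
    [0,0.001,-0.037],
    [0,0.001,-0.037]
  ],
  "dr": [
    [0,0,0],
    [0,0,0],
    [0,0,0],
    [0,0,0],
    [0,0,0]
  ]
}}

```text
time_s: 26.6
eef_pos: [0.4101, -0.3175, 0.0626]
tcp_rot: [0.748, 0.664, 0.0, -0.001]
ft_force: [0.4, 0.3, -4.2]
width: 0.332
gripper_force: 60.4
```

Request:
{"fn": "jog_arm", "kwargs": {
  "fingers": [0.2,0.2,0.2,0.2,0.2,0.2,0.2,0.2,0.2,0.2],
  "offset": [
    [0.004,-0.0005,0],
    [0.01,-0.001,0],
    [0.016,-0.002,0],
    [0.022,-0.0025,0],
    [0.028,-0.003,0],
    [0.033,-0.004,0],
    [0.038,-0.0045,0],
    [0.042,-0.005,0],
    [0.0447,-0.0053,0],
    [0.0447,-0.0053,0]
  ],
  "dr": [
    [0,0,0],
    [0,0,0],
    [0,0,0],
    [0,0,0],
    [0,0,0],
    [0,0,0],
    [0,0,0],
    [0,0,0],
    [0,0,0],
    [0,0,0]
  ]
}}

```text
time_s: 27.6
eef_pos: [0.4557, -0.3232, 0.0638]
tcp_rot: [0.748, 0.664, 0.0, 0.0]
ft_force: [0.6, 0.6, -4.8]
width: 0.334
gripper_force: 60.4
```

```bash
python3 avg.py
```

```text
[ 0.4552 -0.3233  0.0638] [ 0.03 -0.05 -5.05] [0.32 0.44 0.35] 0.331
```

Request:
{"fn": "jog_arm", "kwargs": {
  "fingers": [0.2,0.2,0.2,0.2,0.2,0.2],
  "offset": [
    [0.002,-0.0002,0.0005],
    [0.004,-0.0005,0.0005],
    [0.006,-0.0007,0.0005],
    [0.008,-0.001,0.0005],
    [0.01,-0.0012,0.0005],
    [0.01,-0.0012,0.0005]
  ],
  "dr": [
    [0,0,0],
    [0,0,0],
    [0,0,0],
    [0,0,0],
    [0,0,0],
    [0,0,0]
  ]
}}

```text
time_s: 28.45
eef_pos: [0.4658, -0.3244, 0.0643]
tcp_rot: [0.748, 0.664, 0.0, 0.0]
ft_force: [-0.9, 0.5, -4.7]
width: 0.33
gripper_force: 60.4
```

```bash
python3 avg.py
```

```text
[ 0.4653 -0.3245  0.0643] [ 0.1   0.25 -4.92] [0.68 0.2  0.51] 0.332
```

Request:
{"fn": "jog_arm", "kwargs": {
  "fingers": [0.2,0.2,0.2,0.2,0.2],
  "offset": [
    [0.001,-0.0001,0],
    [0.002,-0.0002,0],
    [0.003,-0.0004,0],
    [0.003,-0.0004,0],
    [0.003,-0.0004,0]
  ],
  "dr": [
    [0,0,0],
    [0,0,0],
    [0,0,0],
    [0,0,0],
    [0,0,0]
  ]
}}

```text
time_s: 29.2
eef_pos: [0.4681, -0.3249, 0.0643]
tcp_rot: [0.748, 0.664, -0.0, -0.0]
ft_force: [-2.8, 0.3, -2.3]
width: 0.331
gripper_force: 60.6
```

```bash
python3 avg.py
```

```text
[ 0.4682 -0.3249  0.0643] [-2.69  0.11 -3.2 ] [0.74 0.3  0.62] 0.331
```

Request:
{"fn": "jog_arm", "kwargs": {
  "fingers": [0.2,0.2,0.2,0.2,0.2,0.2],
  "offset": [
    [0.001,-0.0001,0],
    [0.002,-0.0002,0],
    [0.003,-0.0004,0],
    [0.004,-0.0005,0],
    [0.004,-0.0005,0],
    [0.004,-0.0005,0]
  ],
  "dr": [
    [0,0,0],
    [0,0,0],
    [0,0,0],
    [0,0,0],
    [0,0,0],
    [0,0,0]
  ]
}}

```text
time_s: 30.05
eef_pos: [0.4721, -0.3254, 0.0643]
tcp_rot: [0.748, 0.664, -0.0, -0.0]
ft_force: [-5.7, 0.7, -2.1]
width: 0.333
gripper_force: 60.7
```

```bash
python3 avg.py; python3 - <<'E'
from h import *
s=cam('scene')
cv2.imwrite('pics/g6.png',cv2.resize(s['color'][150:250,180:305],None,fx=6,fy=6,interpolation=cv2.INTER_CUBIC)[:,:,::-1])
E
```

```text
[ 0.472  -0.3254  0.0643] [-5.46  0.76 -1.73] [0.63 0.25 0.59] 0.331
```

View pics/g6.png

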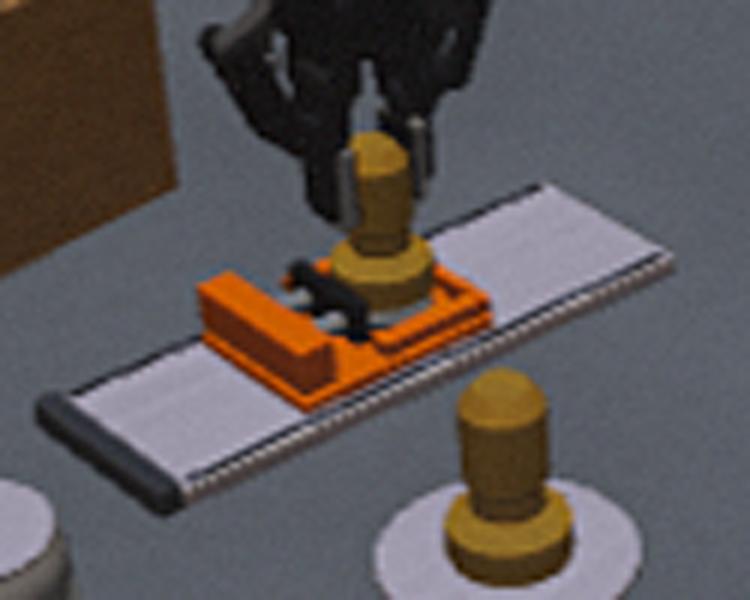

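```bash
python3 - <<'E'
from h import *
s=cam('scene'); d=np.array([.993,-.117]); n=np.array([.117,.993])
for k,(u,v,z) in dict(lipfar=(387,236,.026),lipnear=(490,298,.026),blkfar=(228,273,.04),blknear=(335,337,.04),foottop=(383,262,.0445)).items():
    X=ray(s,180+u/6-.5,150+v/6-.5,z)[:2]; print(k,X.round(4),(X@d).round(4),(X@n).round(4))
E
```

```text
lipfar [ 0.4379 -0.3536] 0.4762 -0.2999
lipnear [ 0.4463 -0.2846] 0.4765 -0.2304
blkfar [ 0.5171 -0.3659] 0.5563 -0.3028
blknear [ 0.5233 -0.2965] 0.5543 -0.2332
foottop [ 0.475  -0.3171] 0.5088 -0.2593
```

```bash
python3 - <<'E'
from h import *
from scipy.optimize import minimize
s=cam('scene'); t=cam('top'); d=np.array([.993,-.117]); n=np.array([.117,.993])
a=np.linspace(0,2*np.pi,90)
def box(x,y,z):
    q=np.array([proj(s,(x+.022*np.cos(b),y+.022*np.sin(b),z+h)) for b in a for h in(0,.014)])
    q=(q+.5-[180,150])*6; return q[:,0].min(),q[:,0].max(),q[:,1].max()
for z in(.029,.0305,.032):
  print(z,np.round(box(.472,-.3254,z)))
  r=minimize(lambda p:np.sum((np.array(box(p[0],p[1],z))-[332,434,310])**2),[.472,-.3254],method='Nelder-Mead',options=dict(initial_simplex=[[.472,-.325],[.48,-.325],[.472,-.315]])); print(r.x.round(4),(r.x@d).round(4),(r.x@n).round(4))
o=cv2.resize(t['color'][250:350,430:555],None,fx=6,fy=6,interpolation=cv2.INTER_CUBIC)
cv2.imwrite('pics/g7.png',o[:,:,::-1])
# brass segmentation of foot in scene crop
h=cv2.cvtColor(s['color'],cv2.COLOR_RGB2HSV)[190:205,225:260]; print(h[8,:,0].tolist()); print(h[:,18,0].tolist(),h[:,18,2].tolist())
E
```

```text
0.029 [321. 429. 312.]
[ 0.4686 -0.3242] 0.5033 -0.2671
0.0305 [321. 429. 309.]
[ 0.4702 -0.3224] 0.5047 -0.2651
0.032 [320. 429. 306.]
[ 0.4719 -0.3207] 0.5061 -0.2632
[104, 106, 6, 13, 111, 113, 126, 10, 120, 23, 165, 90, 143, 18, 17, 16, 18, 16, 18, 17, 18, 17, 18, 17, 16, 20, 14, 12, 12, 9, 6, 8, 10, 12, 12]
[16, 18, 15, 20, 20, 21, 21, 19, 18, 18, 18, 18, 15, 40, 113] [71, 73, 57, 138, 144, 141, 152, 91, 67, 72, 68, 74, 101, 106, 55]
```

View pics/g7.png

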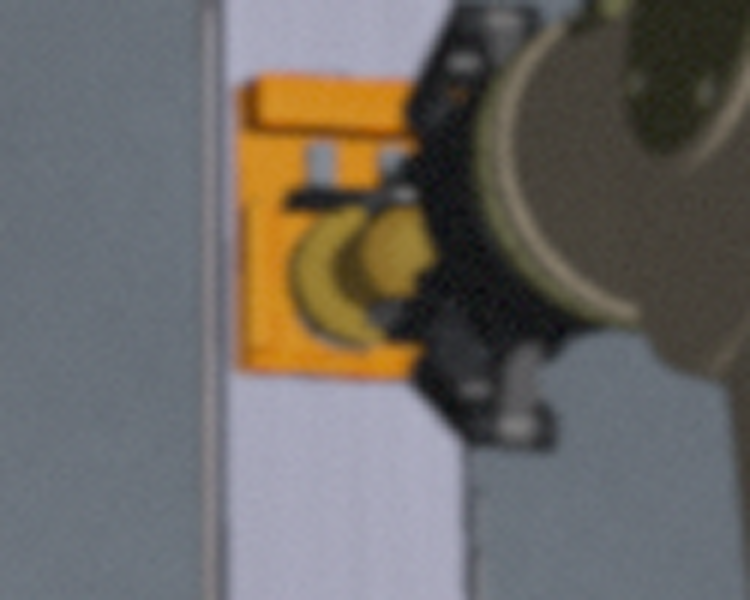

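```bash
python3 - <<'E'
from h import *
t=cam('top'); n=np.array([.117,.993])
for u,v,z in((291,280,.0445),(239,280,.026),(239,280,.022)): print(ray(t,430+u/6-.5,250+v/6-.5,z)[:2]@n)
E
```

```text
-0.2408844929064874
-0.2292305786304538
-0.230368983430276
```

The foot sits about 2 mm to the +y side of the nest's centre, judged by the foot and nest edges in both views. I'll shift it 1.5 mm, then lower.

Request:
{"fn": "jog_arm", "kwargs": {
  "fingers": [0.2,0.2,0.2,0.2,0.2,0.2,0.2,0.2,0.2],
  "offset": [
    [0,-0.001,0],
    [-0.0002,-0.0017,0],
    [-0.0002,-0.0017,-0.001],
    [-0.0002,-0.0017,-0.0025],
    [-0.0002,-0.0017,-0.004],
    [-0.0002,-0.0017,-0.0055],
    [-0.0002,-0.0017,-0.007],
    [-0.0002,-0.0017,-0.008],
    [-0.0002,-0.0017,-0.008]
  ],
  "dr": [
    [0,0,0],
    [0,0,0],
    [0,0,0],
    [0,0,0],
    [0,0,0],
    [0,0,0],
    [0,0,0],
    [0,0,0],
    [0,0,0]
  ]
}}

```text
time_s: 31.45
eef_pos: [0.4718, -0.3272, 0.0562]
tcp_rot: [0.748, 0.664, -0.0, -0.0]
ft_force: [-5.5, 0.5, -1.6]
width: 0.327
gripper_force: 60.8
```

```bash
python3 avg.py
```

```text
[ 0.4718 -0.3272  0.0562] [-5.28  0.72 -2.44] [0.68 0.26 0.56] 0.33
```

Request:
{"fn": "jog_arm", "kwargs": {
  "fingers": [0.2,0.2,0.2,0.2,0.2,0.2],
  "offset": [
    [0,0,-0.001],
    [-0.001,0.0001,-0.002],
    [-0.002,0.0002,-0.003],
    [-0.002,0.0002,-0.004],
    [-0.002,0.0002,-0.004],
    [-0.002,0.0002,-0.004]
  ],
  "dr": [
    [0,0,0],
    [0,0,0],
    [0,0,0],
    [0,0,0],
    [0,0,0],
    [0,0,0]
  ]
}}

```text
time_s: 32.3
eef_pos: [0.47, -0.327, 0.0523]
tcp_rot: [0.748, 0.664, -0.0, -0.0]
ft_force: [-4.4, 0.0, -1.6]
width: 0.331
gripper_force: 60.8
```

```bash
python3 avg.py
```

```text
[ 0.47   -0.327   0.0523] [-4.94  0.43 -1.51] [0.52 0.47 0.1 ] 0.331
```

Request:
{"fn": "jog_arm", "kwargs": {
  "fingers": [0.2,0.2,0.2,0.2,0.2],
  "offset": [
    [0,0,-0.0005],
    [0,0,-0.001],
    [0,0,-0.0015],
    [0,0,-0.0015],
    [0,0,-0.0015]
  ],
  "dr": [
    [0,0,0],
    [0,0,0],
    [0,0,0],
    [0,0,0],
    [0,0,0]
  ]
}}

```text
time_s: 33.05
eef_pos: [0.4701, -0.327, 0.0513]
tcp_rot: [0.748, 0.664, -0.0, 0.0]
ft_force: [-7.5, 1.0, 3.7]
width: 0.335
gripper_force: 61.2
```

```bash
python3 avg.py
```

```text
[ 0.4701 -0.327   0.0513] [-7.14  1.48  3.52] [0.21 0.3  0.39] 0.331
```

Floor contact was felt (fz +5 N over 1 mm), at the expected height. Releasing and backing off upward.

Request:
{"fn": "jog_arm", "kwargs": {
  "fingers": [0.32,0.35,0.38,0.42,0.48,0.55,0.6,0.6],
  "offset": [
    [0,0,0],
    [0,0,0],
    [0,0,0],
    [0,0,0],
    [0,0,0],
    [0,0,0],
    [0,0,0],
    [0,0,0]
  ],
  "dr": [
    [0,0,0],
    [0,0,0],
    [0,0,0],
    [0,0,0],
    [0,0,0],
    [0,0,0],
    [0,0,0],
    [0,0,0]
  ]
}}

```text
time_s: 34.1
eef_pos: [0.4704, -0.3269, 0.0509]
tcp_rot: [0.748, 0.664, 0.0, 0.0]
ft_force: [-0.1, -0.9, -0.9]
width: 0.601
gripper_force: 0.0
```

Request:
{"fn": "jog_arm", "kwargs": {
  "fingers": [0.6,0.6,0.6,0.6,0.6,0.6,0.6,0.6],
  "offset": [
    [0,0,0.01],
    [0,0,0.03],
    [0,0,0.06],
    [0,0,0.1],
    [0,0,0.14],
    [-0.03,-0.04,0.17],
    [-0.06,-0.08,0.18],
    [-0.08,-0.12,0.18]
  ],
  "dr": [
    [0,0,0],
    [0,0,0],
    [0,0,0],
    [0,0,0],
    [0,0,0],
    [0,0,0],
    [0,0,0],
    [0,0,0]
  ]
}}

```text
time_s: 34.9
eef_pos: [0.3915, -0.4453, 0.2344]
tcp_rot: [0.748, 0.664, -0.0, 0.002]
ft_force: [0.6, -0.7, -0.1]
width: 0.603
gripper_force: 0.0
```

```bash
python3 avg.py; python3 - <<'E'
from fit import *
s=cam('scene');t=cam('top')
for z in(.016,.018,.022,.026): print(z,fit([s],[seg(s)],(.468,-.325),z))
a=cv2.resize(s['color'][130:290,180:380],None,fx=4,fy=4)[:,:,::-1]
cv2.imwrite('pics/g8.png',a[:600])
E
```

```text
[ 0.3921 -0.4434  0.231 ] [-1.22 -0.73 -0.37] [3.34 2.83 0.41] 0.6
0.016 (array([ 0.4623, -0.3304]), np.float64(0.281))
0.018 (array([ 0.4642, -0.328 ]), np.float64(0.284))
0.022 (array([ 0.4696, -0.3226]), np.float64(0.293))
0.026 (array([ 0.4723, -0.3181]), np.float64(0.298))
```

View pics/g8.png

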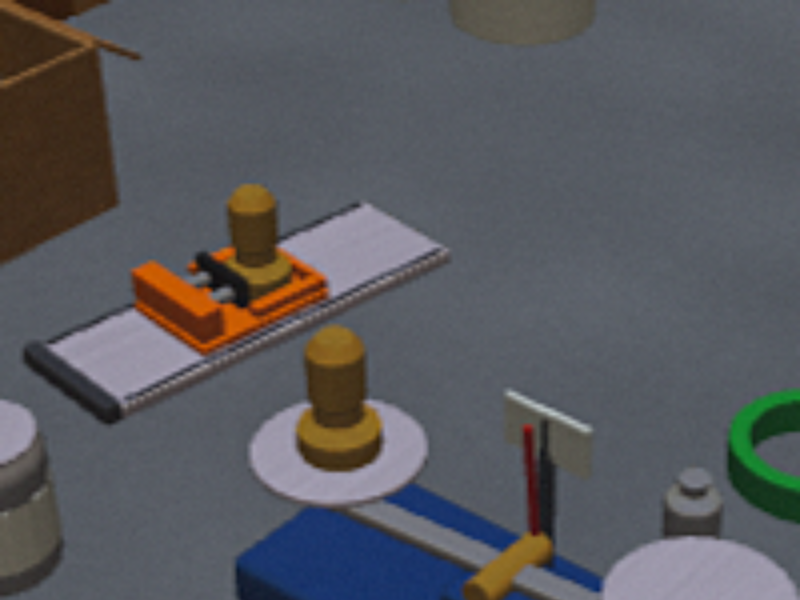

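The heavy finial (crop ~(255,250)) stands upright behind the lip, sunk into the nest with the pad against it. The lighter one stands on the right pan (340,440). The robot is clear, so I'm handing the job in.

```bash
python3 -c "
from workcell import order; print(order.sign_off())"
```

```text
the job is handed in; nothing more can be done
None
```

The left-pan finial proved heavier on the balance (about 4.8 N against 1.9 N on the wrist sensor). It now stands upright in the jig's nest, the lighter one is still on the right pan, and the job was handed in at about 35 s.

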